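Pop the seed box open and put the jar away

ROBOT

A 6-joint arm with a two-finger parallel gripper is mounted at the origin on the work surface. World frame = base frame: x ahead of the robot, y to its left, z up, the work surface at z = 0. Lengths are in mm, angles in degrees, forces in N, time in s.
With the tool pointing down it reaches from about 300 to 775 mm from the base axis. Payload 14.6 kg.
Tool frame: the origin (TCP) lies midway between the tips of the shut fingers; the grasp point (between the pads) lies 19 mm behind it; z points along the fingers, y is the direction in which the jaws open and shut (so a half turn about z gives the same grasp; the last joint's range is limited). The gripper opens to 94 mm and grips with 3 to 60 N. Pads are 16 mm wide; open, the fingers measure 119 mm over their backs; the gripper's body (75 mm by 177 mm) begins 78 mm behind the grasp point.
Start: joints at [-74.805, 17.183, 87.147, -0, 75.671, -3.816], TCP at [179.153, -519.994, 205.446] pointing down, gripper open.
Joint ranges: [-173.82, 173.82], [-45.26, 126.66], [13.44, 144.39], [-59.66, 239.66], [0, 175.72], [-146.38, 146.38]. Speed limits (degrees/s): [127.2, 127.2, 147.25, 180, 180, 180].

INTERFACE

Orientations are given as a 3x3 rotation matrix whose columns are the frame's x, y, z axes.
In Python, from bench import robot gives the robot as it stands.
- The arm moves only by the tool servo_tool, never from a script. Its argument "deltas" is a list of rows, each a list of 7 numbers: the closure in counts, from 0 (fully open) to 255 (shut), then the shift along the world's x, y, z in mm, then the turn, a rotation vector about the world's x, y, z in degrees. In form: [[hand, tx, ty, tz, ax, ay, az], ...]. A call has 1 to 5 rows; each row is the pose to reach, as a shift and turn from the pose commanded when the call began; what a row does not reach only later rows make up. A row lasts 1/8 s, in which the tool goes at most 62.5 mm and 10.7 degrees, less where a joint would pass 70% of its speed; a pose out of reach is approached as far as the arm can. A call with a gripper value outside its range is refused whole. The fingers move at their own pace and stop on an object; "squeeze" is the grip in N (left out, the last holds). Time passes only in rows, so rows that repeat a pose let the fingers close. It gives the time, the measured TCP pose, the force and the opening at its end, in the units of the state.
- robot.get_obs(): the state, without advancing time (a new reading comes with each control period).
- robot.read_camera(name): name is "scene" or "top"; returns the picture (420x560x3 uint8, blue, green, red); there is no depth.
- robot.calibration(name): a dict with "fovy" (degrees; the focal length in pixels is half the picture's height over the tangent of half this angle, whatever the lens; pixels are square), "cx", "cy" (the principal point, pixels), "k1" (the pictures are not rectified: a ray, as slopes to the right and down, at radius r is drawn at 1 + k1 r^2 times it, then the intrinsics apply), "R" (3x3) and "t" (3): a world point X has camera coordinates R X + t. Camera axes: x right, y down, z forward; pixel columns grow to the right and rows downward; lengths in mm; the calibration is good to about 2 mm. A picture is of the moment at which its call begins. calibration takes no time and is no camera call.
- robot.job_done(): hands the job in, once; it reports no verdict.
The state is a dict: "clock": time; "joint_positions": joint angles; "joint_velocities": joint speeds; "tau": joint torques, N m; "position": TCP position; "orientation": TCP orientation; "ft_force": force on the tool from outside, world axes, zero at the start; "wrist_torque": the same for the moment, N m; "finger_gap": opening from 0.0 (shut) to 1.0 (fully open).
Only numpy, scipy, OpenCV 4.12 (cv2) and the standard library are available. Lean on these libraries where they do the work, as an engineer would, in place of code of your own. Each camera call takes 0.05 s, during which the arm holds its last target. There are 200 camera calls.

TASK

Press the push latch on the ledge of the wooden seed box, feeling for its button and never pushing hard, and keep it down until the sprung hatch lets go; let the hatch swing fully open on its own without touching it. Then take the small glass jar from the turntable and set it down gently, standing upright in the box's empty bay, let go, and leave the hatch open and everything else where it is.

Things in the scene. Friction and masses are not known exactly. Their poses are not given: they have to be found in the camera images.
- box: Wooden seed box fixed to the bench, 240 (x) by 230 mm (y); origin under its centre, -x side towards the robot. Its front 90 mm is a solid ledge 70 mm high with the latch; behind it a chamber, walls and floor 8 mm, wall tops 85 mm high, under a sprung hatch (top 95 mm high). A divider parts a bay with a tin (-y side) from a larger empty bay (+y). Push no harder than 20 N on box, button or hatch.
- latch_foot (a point): Point on the ledge's top face, straight below the axis of the latch's round steel push button (head 32 mm across, moves straight down). The button's head is screwed to another height in each start: the top of the released button stands 28 to 48 mm above this point; that height is not measured and must be felt. The axis is 58 mm in front of the hatch's free edge.
- latch_bolt (a point): Top of the latch bolt's steel guide on the ledge, 40 mm behind the button axis; guide 38 (y) by 28 mm (x), 34 mm above the ledge. The button gives at 5 N, stiffens 0.7 N per mm, hard stop 8 mm down (11 to 12 N). It draws the bolt and frees the hatch 5 to 6.5 mm down (8.5 to 10.5 N). Let up too soon, the bolt catches the hatch again: keep it down until the hatch is over 0.1 rad open.
- hatch (a joint): Angle of the hatch, rad: 0 closed, about 1.85 fully open. Once free it swings open by its own damped spring in 1 to 3 s and stays open.
- hatch_edge (a point): The hatch, a plywood panel 150 mm long (from the hinge to -x of the box), 230 mm wide, 10 mm thick, hinged along the box's far (+x) top edge 90 mm above the bench. This point is the middle of its free edge; closed, its axes are the box's. Its free edge swings up and then away from the robot, about the box's y axis.
- bay (a point): Centre of the floor of the empty bay (8 mm above the bench), axes as box. The bay is 134 mm (x) by 128 mm (y) and 77 mm deep.
- jar_center (a point): Centre (half-way up) of the jar: a closed round glass jar with a steel twist cap, 52 mm in diameter, 68 mm tall, z up, about 140 g (100 to 190 g), standing on the turntable.
- turntable: Fixed foot of the plywood lazy-susan; origin at the centre of its underside, on the turning axis. Its disc is 320 mm in diameter, top face 36 mm above the bench; it can turn but is stiff (about 0.4 N m). The jar stands about 85 mm from the axis.
- pot: Terracotta pot on the turntable, 84 mm in diameter, 78 mm tall, origin at the centre of its underside; leave alone.
- tray: Green plastic seedling tray on the turntable, 85 by 60 by 35 mm, origin at the centre of its underside; leave alone.
- fork: Steel hand fork with a wooden handle lying on the turntable along its own y, 205 mm long, 46 mm wide, 22 mm high, origin at its middle on the underside; leave alone.
- tin: Round tin in the smaller bay of the box, 56 mm in diameter, 58 mm tall, origin at the centre of its underside; leave alone.
- trowel: Trowel lying on the bench along its own x, 295 mm long, 60 mm wide, 24 mm high, origin 150 mm from the handle's end, underneath; leave alone.
- dibber: Turned wooden dibber lying on the bench along its own x, 190 mm long, 32 mm thick, origin near its middle on the underside; leave alone.
- spray: White plastic bottle standing on the bench, 60 mm in diameter, 150 mm tall, origin at the centre of its underside; leave alone.
Mind the look-alikes: they are no part of the job. Of the things shaped like the part that bears jar_center, the clear glass one is meant.

How it is judged:
By the outcome, as a careful person would: the job done as asked, in the order asked, and still so for the second after the job is handed in, with the robot touching nothing.
It also fails if it takes over 64 s, if anything falls off the work surface, if the arm or the gripper's body presses on something with over 40 N, if the wrist force passes 120 N, or if a joint passes its speed limit or range.

## Working session

There is one attempt and no reset: what is moved stays moved. The work goes in short steps, Python scripts to look and compute and a tool call to move; the robot and the scene stay as the last step left them, time stands still between calls to the robot, and variables do not carry over. Pictures are saved under pics/ and viewed, about 8 in all and at most 12, crops included, and the job is handed in when it is done.

Besides the shell and the picture viewer there is one more tool, called after ">>>" as name(argument=value, ...), one argument or row to a line, values as JSON. servo_tool: Moves the arm, as the interface text tells. Its arguments: {"type":"object","properties":{"deltas":{"type":"array","items":{"type":"array","items":{"type":"number"}}},"squeeze":{"type":"number"}},"required":["deltas"]}

```bash
ls; mkdir -p pics
cat > h.py <<'E'
import numpy as np, cv2
from bench import robot
def cal(n):
    c=robot.calibration(n); f=210/np.tan(np.radians(c["fovy"])/2)
    return f,c["cx"],c["cy"],c["k1"],np.array(c["R"]),np.array(c["t"])
def ray(n,u,v):
    f,cx,cy,k,R,t=cal(n); d=np.array([(u-cx)/f,(v-cy)/f]); s=d.copy()
    for _ in range(20): s=d/(1+k*(s@s))
    w=R.T@np.r_[s,1]; return -R.T@t, w/np.linalg.norm(w)
def onz(n,u,v,z):
    o,w=ray(n,u,v); return o+w*(z-o[2])/w[2]
def proj(n,X):
    f,cx,cy,k,R,t=cal(n); p=R@np.array(X,float)+t; s=p[:2]/p[2]; s=s*(1+k*(s@s)); return np.array([cx,cy])+f*s
def two(a,b):
    o1,w1=ray("scene",*a); o2,w2=ray("top",*b)
    s=np.linalg.lstsq(np.c_[w1,-w2],o2-o1,rcond=None)[0]
    p,q=o1+w1*s[0],o2+w2*s[1]; return (p+q)/2,np.linalg.norm(p-q)
E
python3 - <<'E'
from h import *
for n in("scene","top"):
    cv2.imwrite(f"pics/{n}0.png",cv2.resize(robot.read_camera(n),(800,600),interpolation=cv2.INTER_CUBIC)); print(n,cal(n)[:4],ray(n,280,210))
o=robot.get_obs();print(o["clock"],o["position"],o["orientation"],o["ft_force"])
E
```

```text
pics
scene (np.float64(481.6704431860853), 286.9597060452212, 210.4970482267031, 0.015059316006972991) (array([ 934.98779462, -574.10936826, 1098.15746732]), array([-0.37800692,  0.46559617, -0.80020683]))
top (np.float64(491.77820132753476), 283.67409363332774, 215.36351672061625, -0.07600297209292034) (array([ 219.47409224,   22.27879876, 1695.61779653]), array([ 0.16030987, -0.00254047, -0.98706347]))
0.1 [ 179.09164259 -519.78609643  204.95942506] [[ 9.45438052e-01  3.25801789e-01 -2.90121060e-04]
 [ 3.25801915e-01 -9.45437562e-01  9.63757561e-04]
 [ 3.97025897e-05 -1.00569507e-03 -9.99999494e-01]] [-0.17631957 -0.39872252  0.40726135]
```

View pics/scene0.png

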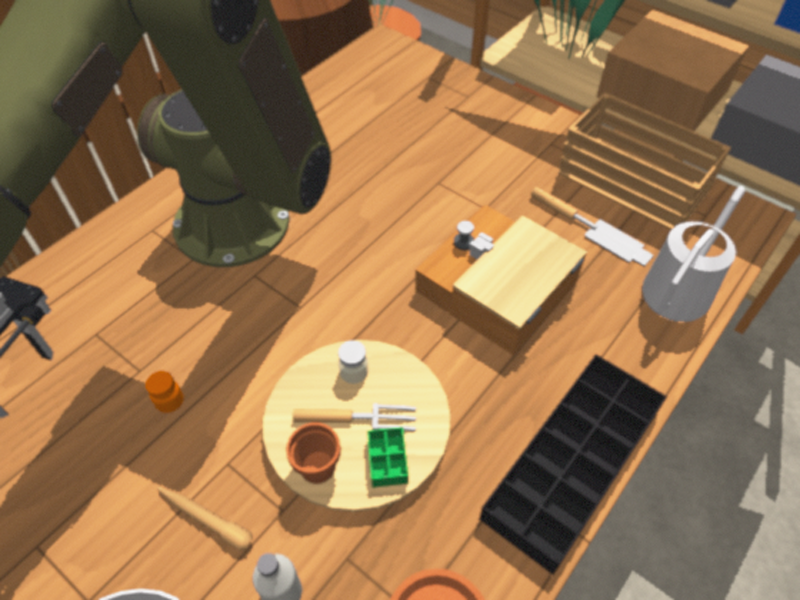

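View pics/top0.png

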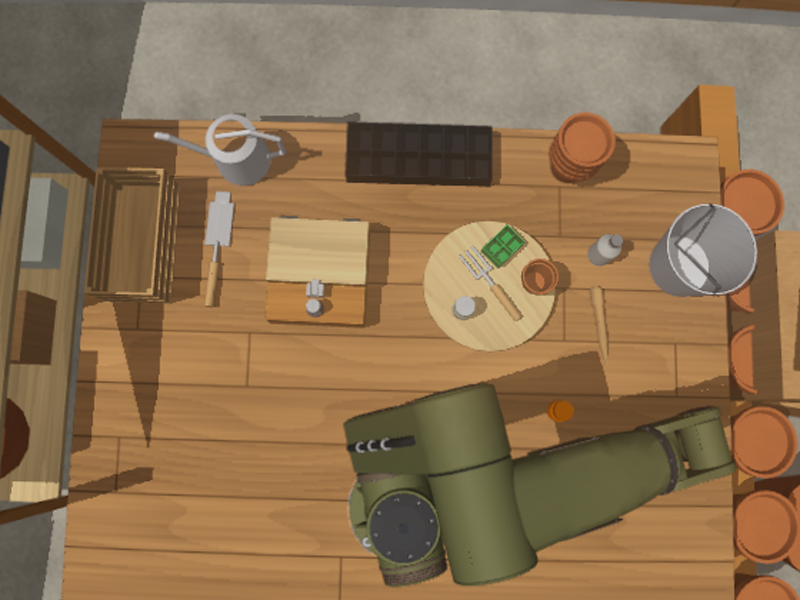

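Scene view (800-px scale): clear jar with a steel cap at (352,360), amber jar on the bench at (163,390), button at (465,232). In the top view the clear jar is at (464,306), the amber jar at (560,411), and the button at (314,305). Candidates for the jar are the clear one, the amber one and the spray bottle at (275,580). I choose the clear jar on the turntable and will check it in a close crop.

Run:
```python
from h import *
S=cv2.imread("pics/scene0.png");T=cv2.imread("pics/top0.png")
def c(I,x,y,w,h): return cv2.resize(I[y:y+h,x:x+w],(400,300),interpolation=cv2.INTER_CUBIC)
# 4 crops: scene latch/box 200x150 (x2), scene jar 100x75 (x4), top box 140x105, top jar 100x75
cv2.imwrite("pics/crop.png",np.vstack([np.hstack([c(S,400,190,200,150),c(S,300,320,100,75)]),np.hstack([c(T,250,210,160,120),c(T,420,270,100,75)])]))
k=1.42857
for nm,p,z in[("hatch00",(272,218),95),("hatch01",(369,221),95),("hatch11",(366,284),95),("hatch10",(267,282),95),("ledgeL",(267,321),70),("ledgeR",(364,325),70),("jarcap",(464,304),104),("btn",(314,303),108),("amber",(560,411),60)]:
    print(nm,onz("top",p[0]/k,p[1]/k,z).round())
for nm,a,b in[("jarcap",(352,350),(464,304)),("btn",(465,228),(314,303)),("hatchFar-R",(584,258),(369,221)),("hatch near L",(525,218),(267,282))]:
    print(nm,two(np.array(a)/k,np.array(b)/k))
```

```text
hatch00 [667. 324.  95.]
hatch01 [665.  96.  95.]
hatch11 [515.  98.  95.]
hatch10 [513. 327.  95.]
ledgeL [425. 327.  70.]
ledgeR [422. 100.  70.]
jarcap [ 473. -129.  104.]
btn [465. 215. 108.]
amber [ 234. -360.   60.]
jarcap (array([ 470.95878031, -130.1855996 ,  107.20234746]), np.float64(3.877013090226445))
btn (array([462.06286736, 212.12499311, 117.49972035]), np.float64(3.813199757103224))
hatchFar-R (array([671.75667756, 120.07170366, 258.34682169]), np.float64(117.54763970026805))
hatch near L (array([519.53686888, 333.27982795,  81.97855834]), np.float64(10.00007975522301))
```

View pics/crop.png

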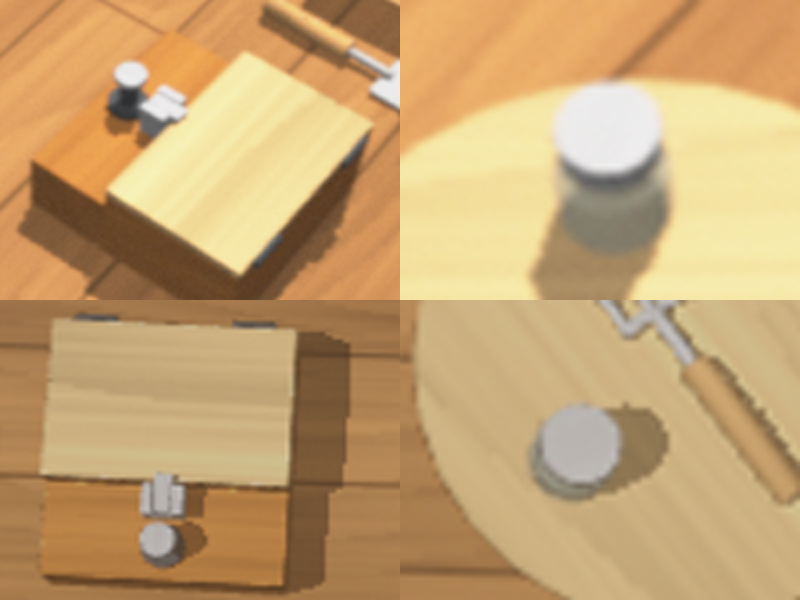

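The close crop confirms the clear glass jar with the steel cap. Now I refine the points from the crop pixels.

Run:
```python
from h import *
k=1.42857
f=lambda p:(np.array(p)+.5)/k-.5
for nm,p,z in[("h00",(271.2,217.6),95),("h01",(368.8,221.6),95),("h11",(366.4,284.8),95),("h10",(266,279.6),95),("lL",(266,320),70),("lR",(363.5,324.3),70),("jar",(465.2,306.2),104),("btn108",(313.6,304.8),108),("guide",(314.5,289),104)]:
    print(nm,onz("top",*f(p),z).round(1))
for nm,a,b in[("jarcap",(352.2,352.5),(465.2,306.2)),("btn",(465,227),(313.6,304.8)),("hatch nearR",(454,285),(366.4,284.8)),("hatch nearL",(524,216.5),(266,279.6)),("hatch farL",(585,254),(271.2,217.6)),("hatch farR",(522,326),(368.8,221.6))]:
    print(nm,*[x.round(1) for x in two(f(a),f(b))])
for p in((454,285),(524,216.5),(585,254),(522,326)):print(onz("scene",*f(p),95).round(1))
print(onz("scene",*f((352.2,352.5)),104).round(1),onz("scene",*f((465,227)),108).round(1))
```

```text
h00 [668.  326.9  95. ]
h01 [664.5  96.9  95. ]
h11 [513.4  97.4  95. ]
h10 [519.3 330.6  95. ]
lL [428.1 330.1  70. ]
lR [424.3 102.1  70. ]
jar [ 468.2 -131.4  104. ]
btn108 [461.2 215.8 108. ]
guide [498.7 215.9 104. ]
jarcap [ 469.  -131.7   99.3] 0.2
btn [459.1 214.  117.1] 2.0
hatch nearR [515.1  98.7  93.6] 3.8
hatch nearL [520.9 332.2  89.9] 1.7
hatch farL [668.3 326.9  87. ] 4.7
hatch farR [665.2  97.8  96.6] 2.9
[516.9  99.3  95. ]
[523.6 328.3  95. ]
[668.9 317.8  95. ]
[665.7 100.   95. ]
[ 471.2 -133.7  104. ] [454.1 220.5 108. ]
```

Both views agree. The jar cap is at (469,-131.5) with top z≈100, expected 104. The button is at about (459,214.5) with z≈117, inside the 98–118 range. Box yaw is about -1°. The bay centre follows as about (592,255). Now I move toward the button with the fingers shut.

>>> servo_tool(
  deltas=[
    [255,21,57,0,0,0,-4],
    [255,42,114,0,0,0,-8],
    [255,63,171,0,0,0,-12],
    [255,84,228,0,0,0,-16],
    [255,105,285,0,0,0,-20],
  ],
  squeeze=20,
)

```text
clock: 0.72
position: [284.3, -233.1, 205.4]
orientation: [[1.0, -0.02, 0.0], [-0.02, -1.0, -0.0], [0.0, 0.0, -1.0]]
ft_force: [1.4, -0.6, 0.3]
finger_gap: 0.506
```

>>> servo_tool(
  deltas=[
    [255,21,57,0,0,0,0],
    [255,42,114,0,0,0,0],
    [255,63,171,0,0,0,0],
    [255,84,228,0,0,0,0],
    [255,105,285,0,0,0,0],
  ],
)

```text
clock: 1.35
position: [389.4, 52.1, 205.6]
orientation: [[1.0, -0.017, 0.001], [-0.017, -1.0, -0.0], [0.001, 0.0, -1.0]]
ft_force: [0.2, -1.1, 0.5]
finger_gap: 0.003
```

>>> servo_tool(
  deltas=[
    [255,21,57,0,0,0,0],
    [255,42,114,0,0,0,0],
    [255,70,164,0,0,0,0],
    [255,70,164,0,0,0,0],
    [255,70,164,0,0,0,0],
  ],
)

```text
clock: 1.98
position: [458.7, 213.5, 205.0]
orientation: [[1.0, -0.017, -0.001], [-0.017, -1.0, -0.001], [-0.001, 0.001, -1.0]]
ft_force: [-0.3, -0.6, -0.2]
finger_gap: 0.007
```

>>> servo_tool(
  deltas=[
    [255,0,0,-30,0,0,0],
    [255,0,0,-60,0,0,0],
    [255,0,1,-78,0,0,0],
    [255,0,1,-78,0,0,0],
  ],
)

```text
clock: 2.48
position: [458.5, 213.7, 127.0]
orientation: [[1.0, -0.019, -0.002], [-0.019, -1.0, -0.001], [-0.002, 0.001, -1.0]]
ft_force: [0.2, 0.4, 0.5]
finger_gap: 0.003
```

Run:
```python
from h import *
o=robot.get_obs();print(o["clock"],o["position"],o["ft_force"]); p=o["position"]
I=robot.read_camera("scene"); u=proj("scene",p); print(u)
cv2.imwrite("pics/s1.png",cv2.resize(I[110:230,270:430],(800,600),interpolation=cv2.INTER_CUBIC)); print((u-[270,110])*5)
```

```text
2.475 [458.50699508 213.72023233 127.01873679] [0.17637011 0.3560457  0.49773995]
[325.72001125 156.17384121]
[278.60005625 230.86920606]
```

View pics/s1.png

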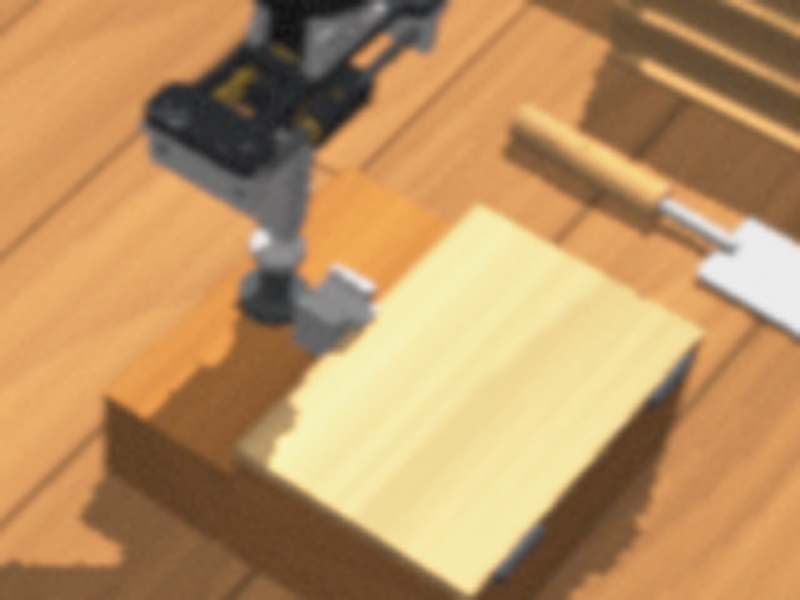

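The crop shows the fingertip at (285,232) directly over the button head at (275,245), with the hatch closed. I feel downward slowly.

>>> servo_tool(
  deltas=[
    [255,0,0,-1.5,0,0,0],
    [255,0,0,-3,0,0,0],
    [255,0,0,-4.5,0,0,0],
    [255,0,0,-6,0,0,0],
    [255,0,0,-6,0,0,0],
  ],
)

```text
clock: 3.15
position: [459.1, 215.0, 121.3]
orientation: [[1.0, -0.017, -0.0], [-0.017, -1.0, -0.0], [-0.0, 0.0, -1.0]]
ft_force: [-0.2, -0.5, -0.1]
finger_gap: 0.001
```

>>> servo_tool(
  deltas=[
    [255,0,0,-1,0,0,0],
    [255,0,0,-2,0,0,0],
    [255,0,0,-3,0,0,0],
    [255,0,0,-3,0,0,0],
  ],
)

```text
clock: 3.65
position: [459.1, 215.0, 118.4]
orientation: [[1.0, -0.017, -0.0], [-0.017, -1.0, -0.0], [-0.0, 0.0, -1.0]]
ft_force: [0.8, 0.5, -1.0]
finger_gap: 0.005
```

>>> servo_tool(
  deltas=[
    [255,0,0,-1,0,0,0],
    [255,0,0,-2,0,0,0],
    [255,0,0,-2,0,0,0],
  ],
)

```text
clock: 4.03
position: [459.3, 215.0, 116.8]
orientation: [[1.0, -0.017, 0.0], [-0.017, -1.0, 0.0], [0.0, -0.0, -1.0]]
ft_force: [-0.7, -0.2, 5.2]
finger_gap: 0.004
```

>>> servo_tool(
  deltas=[
    [255,0,0,-1,0,0,0],
    [255,0,0,-2,0,0,0],
    [255,0,0,-2,0,0,0],
  ],
)

```text
clock: 4.4
position: [459.4, 215.1, 115.0]
orientation: [[1.0, -0.017, 0.001], [-0.017, -1.0, 0.0], [0.001, -0.0, -1.0]]
ft_force: [-1.4, -0.9, 6.6]
finger_gap: 0.005
```

Contact is at about z 117, with 5.2 N there and 6.6 N 2 mm lower. I continue to about 6.5 mm of travel.

>>> servo_tool(
  deltas=[
    [255,0,0,-1,0,0,0],
    [255,0,0,-2,0,0,0],
    [255,0,0,-2,0,0,0],
  ],
)

```text
clock: 4.78
position: [459.4, 215.1, 113.1]
orientation: [[1.0, -0.017, 0.001], [-0.017, -1.0, 0.0], [0.001, -0.0, -1.0]]
ft_force: [-2.2, -0.3, 8.2]
finger_gap: 0.003
```

>>> servo_tool(
  deltas=[
    [255,0,0,-1,0,0,0],
    [255,0,0,-2,0,0,0],
    [255,0,0,-2,0,0,0],
  ],
)

```text
clock: 5.15
position: [459.4, 215.1, 111.2]
orientation: [[1.0, -0.017, 0.001], [-0.017, -1.0, 0.0], [0.001, -0.0, -1.0]]
ft_force: [-3.1, -1.7, 8.6]
finger_gap: 0.003
```

Run:
```python
from h import *
o=robot.get_obs();print(o["clock"],o["position"],o["ft_force"])
I=robot.read_camera("top"); a=cv2.imread("pics/top0.png"); J=cv2.resize(I,(800,600),interpolation=cv2.INTER_CUBIC)
print("hatch region diff",np.abs(J[225:275,275:360].astype(int)-a[225:275,275:360]).mean())
```

```text
5.15 [459.42796384 215.08886609 111.17616535] [-3.09409261 -1.72572985  8.55725535]
hatch region diff 19.43098039215686
```

>>> servo_tool(
  deltas=[
    [255,0,0,-0.5,0,0,0],
    [255,0,0,-1,0,0,0],
    [255,0,0,-1,0,0,0],
    [255,0,0,-1,0,0,0],
    [255,0,0,-1,0,0,0],
  ],
)

```text
clock: 5.82
position: [459.4, 215.1, 110.3]
orientation: [[1.0, -0.017, 0.001], [-0.017, -1.0, 0.0], [0.001, -0.0, -1.0]]
ft_force: [-2.0, -1.3, 10.1]
finger_gap: 0.005
```

Run:
```python
from h import *
I=robot.read_camera("scene"); o=robot.get_obs();print(o["clock"],o["position"],o["ft_force"])
cv2.imwrite("pics/s2.png",cv2.resize(I[80:260,250:490],(800,600),interpolation=cv2.INTER_CUBIC))
```

```text
5.875 [459.43142715 215.11027568 110.26207796] [-2.32383716 -1.17468267  9.41550555]
```

View pics/s2.png

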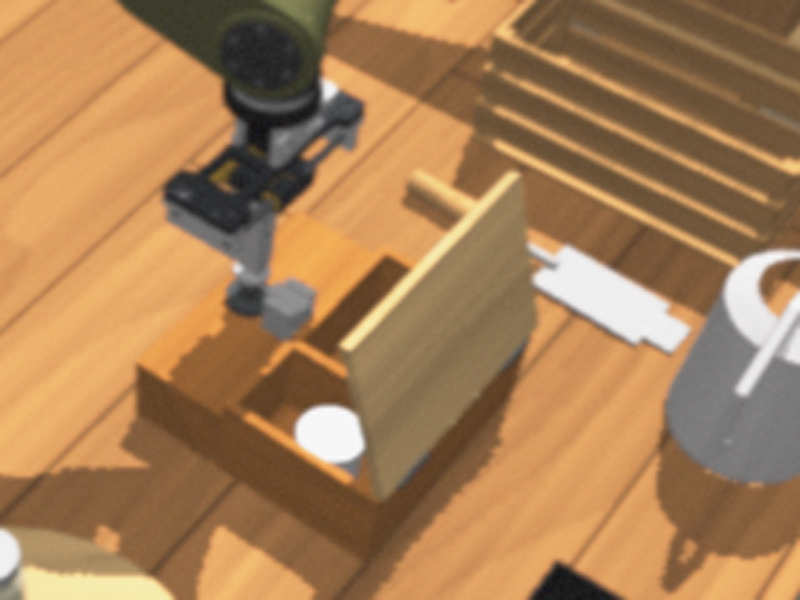

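The hatch is well open (about 60–70°, free edge at (430,260)) and still swinging. I hold a bit longer, then lift straight up.

>>> servo_tool(
  deltas=[
    [255,0,0,0,0,0,0],
    [255,0,0,0,0,0,0],
    [255,0,0,0,0,0,0],
    [255,0,0,0,0,0,0],
    [255,0,0,0,0,0,0],
  ],
)

```text
clock: 6.5
position: [459.4, 215.1, 110.3]
orientation: [[1.0, -0.017, 0.001], [-0.017, -1.0, 0.0], [0.001, -0.0, -1.0]]
ft_force: [-3.0, -2.2, 8.6]
finger_gap: 0.008
```

>>> servo_tool(
  deltas=[
    [255,0,0,5,0,0,0],
    [255,0,0,20,0,0,0],
    [255,0,0,50,0,0,0],
    [255,0,-50,80,0,0,0],
    [255,0,-110,90,0,0,0],
  ],
)

```text
clock: 7.12
position: [459.5, 104.3, 201.6]
orientation: [[1.0, -0.015, 0.003], [-0.015, -1.0, 0.0], [0.003, -0.0, -1.0]]
ft_force: [0.8, -0.3, 0.0]
finger_gap: 0.003
```

>>> servo_tool(
  deltas=[
    [60,2,-60,0,0,0,0],
    [60,4,-120,0,0,0,0],
    [60,6,-180,0,0,0,0],
    [60,10,-236,0,0,0,0],
    [60,10,-236,0,0,0,0],
  ],
)

```text
clock: 7.75
position: [468.9, -133.9, 199.7]
orientation: [[1.0, -0.022, 0.0], [-0.022, -1.0, -0.0], [0.0, 0.0, -1.0]]
ft_force: [0.3, -0.1, 1.2]
finger_gap: 0.497
```

Run:
```python
from h import *
o=robot.get_obs();print(o["clock"],o["position"],o["finger_gap"])
for n,y,x in(("scene",80,250),("top",130,170)):
    I=robot.read_camera(n); cv2.imwrite(f"pics/{n}3.png",I)
    globals()[n]=cv2.resize(I[y:y+150,x:x+200 if n=="scene" else x+100],(533 if n=="scene" else 267,400),interpolation=cv2.INTER_CUBIC)
cv2.imwrite("pics/c3.png",np.hstack([scene,top]))
```

```text
7.75 [ 468.91519952 -133.94577091  199.7271406 ] 0.497457961680464
```

View pics/c3.png

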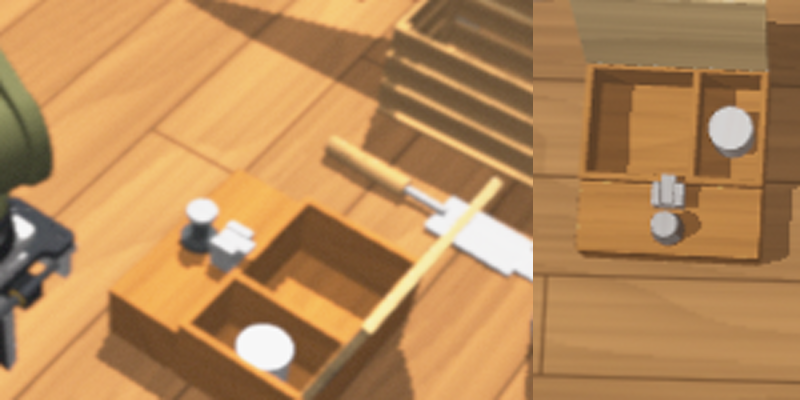

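The hatch is fully open and both bays are visible. In the top crop, the empty bay's rim corners are at (596,70), (693,74), (590,173) and (691,178).

Run:
```python
from h import *
T=lambda p:((p[0]-533+.5)/2.667-.5+170,(p[1]+.5)/2.667-.5+130)
S=lambda p:((p[0]+.5)/2.667-.5+250,(p[1]+.5)/2.667-.5+80)
q=[onz("top",*T(p),85) for p in((596,70),(693,74),(590,173),(691,178))]
print(np.round(q,1),np.mean(q,0).round(1))
print("-x+y corner 2 views",*[x.round(1) for x in two(S((311,209)),T((590,173)))])
# jar cap in the top view now, to check it
print(onz("top",*((np.array([465.2,306.2])+.5)/1.42857-.5),104).round(1))
print("pred bay centre floor px top crop",(proj("top",(592,255,8))-[170,130])*2.667+[533,0])
```

```text
[[658.  315.8  85. ]
 [656.  192.6  85. ]
 [525.1 316.   85. ]
 [522.1 189.4  85. ]] [590.3 253.4  85. ]
-x+y corner 2 views [528.4 319.   77.6] 4.9
[ 468.2 -131.4  104. ]
pred bay centre floor px top crop [648.21134726 134.61852665]
```

>>> servo_tool(
  deltas=[
    [60,0,2,-40,0,0,0],
    [60,0,2,-60,0,0,0],
    [60,0,2,-75,0,0,0],
    [60,0,2,-75,0,0,0],
  ],
)

```text
clock: 8.35
position: [469.0, -128.2, 124.1]
orientation: [[1.0, -0.016, -0.001], [-0.016, -1.0, 0.0], [-0.001, -0.0, -1.0]]
ft_force: [-0.2, 0.5, 0.3]
finger_gap: 0.766
```

Run:
```python
from h import *
o=robot.get_obs();p=o["position"];print(o["clock"],p,o["finger_gap"])
I=robot.read_camera("scene"); u=proj("scene",p); print((u-[180,180])*6)
J=robot.read_camera("top"); v=proj("top",p); x,y=(v-[50,50]).astype(int); print((v-[x,y])*4)
cv2.imwrite("pics/c4.png",np.hstack([cv2.resize(I[180:280,180:247],(402,600),interpolation=cv2.INTER_CUBIC),cv2.resize(J[y-25:y+125,x:x+100],(398,600),interpolation=cv2.INTER_CUBIC)]))
```

```text
8.35 [ 469.00449069 -128.20115755  124.08353768] 0.7664876054191
[400.2753476 360.6079617]
[200.52586054 203.89866193]
```

View pics/c4.png

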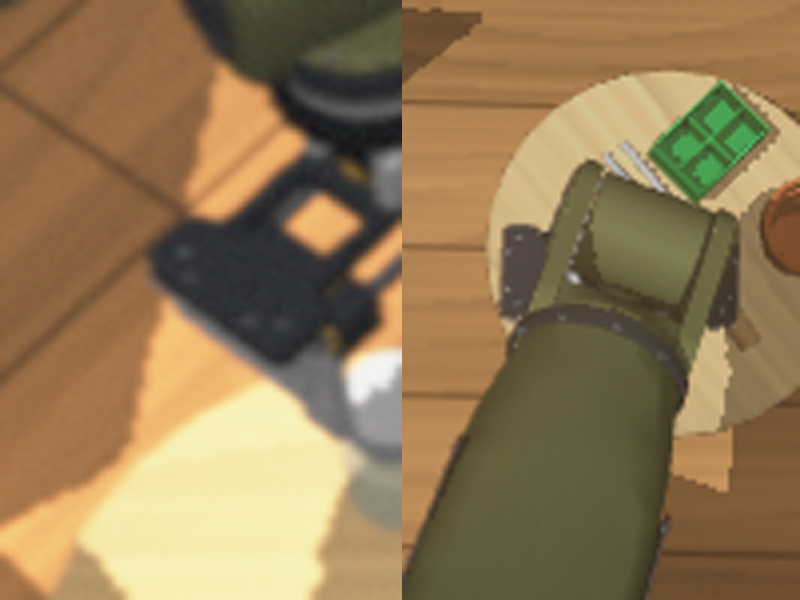

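That scene crop was cut off and the arm hides the jar in the top view. I correct y by -2 and crop again.

>>> servo_tool(
  deltas=[
    [60,0,-2,0,0,0,0],
    [60,0,-2,0,0,0,0],
  ],
)

```text
clock: 8.7
position: [469.4, -131.2, 124.9]
orientation: [[1.0, -0.017, 0.001], [-0.017, -1.0, -0.0], [0.001, 0.0, -1.0]]
ft_force: [-0.2, 0.1, 0.6]
finger_gap: 0.764
```

Run:
```python
from h import *
o=robot.get_obs();p=o["position"];print(o["clock"],p,o["finger_gap"])
I=robot.read_camera("scene"); u=proj("scene",p); print((u-[200,190])*7.5, (proj("scene",p-[0,0,20])-[200,190])*7.5)
cv2.imwrite("pics/c5.png",cv2.resize(I[190:270,200:300],(750,600),interpolation=cv2.INTER_CUBIC))
```

```text
8.7 [ 469.35021475 -131.21760586  124.93838769] 0.7643271891215535
[344.80075008 381.01175246] [348.49045448 414.72717138]
```

View pics/c5.png

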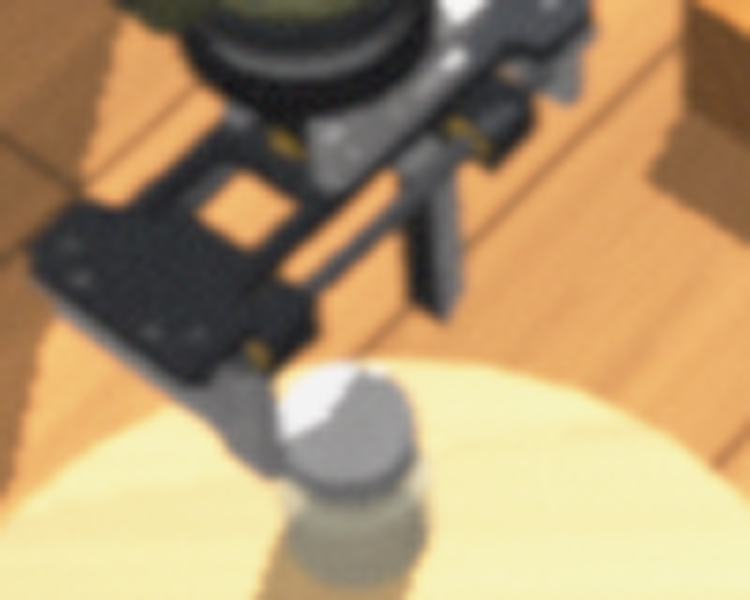

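The cap is at (346,426), between finger tips at (270,470) and (440,315). That is centred to about 2–3 mm, well inside the 72 mm opening. I descend and grip gently.

>>> servo_tool(
  deltas=[
    [60,-1,-1,-20,0,0,0],
    [60,-1,-1,-40,0,0,0],
    [60,-1,-1,-58,0,0,0],
    [60,-1,-1,-69,0,0,0],
    [60,-1,-1,-69,0,0,0],
  ],
)

```text
clock: 9.38
position: [468.0, -131.9, 55.1]
orientation: [[1.0, -0.017, -0.001], [-0.017, -1.0, 0.0], [-0.001, -0.0, -1.0]]
ft_force: [0.1, -0.5, -0.3]
finger_gap: 0.765
```

>>> servo_tool(
  deltas=[
    [170,0,0,0,0,0,0],
    [170,0,0,0,0,0,0],
    [170,0,0,0,0,0,0],
    [170,0,0,0,0,0,0],
    [170,0,0,0,0,0,0],
  ],
  squeeze=12,
)

```text
clock: 10.0
position: [468.4, -132.1, 55.9]
orientation: [[1.0, -0.017, 0.001], [-0.017, -1.0, -0.0], [0.001, 0.0, -1.0]]
ft_force: [-1.5, 0.2, 6.6]
finger_gap: 0.545
```

>>> servo_tool(
  deltas=[
    [200,0,0,0,0,0,0],
    [200,0,0,3,0,0,0],
    [200,0,0,10,0,0,0],
    [200,0,0,20,0,0,0],
    [200,0,0,20,0,0,0],
  ],
  squeeze=15,
)

```text
clock: 10.62
position: [468.6, -132.1, 76.4]
orientation: [[1.0, -0.017, 0.002], [-0.017, -1.0, -0.001], [0.002, 0.001, -1.0]]
ft_force: [-0.4, 1.2, -2.4]
finger_gap: 0.546
```

>>> servo_tool(
  deltas=[
    [200,0,0,25,0,0,0],
    [200,0,0,55,0,0,0],
    [200,0,0,85,0,0,0],
    [200,0,0,110,0,0,0],
    [200,0,0,110,0,0,0],
  ],
)

```text
clock: 11.25
position: [468.7, -132.2, 186.6]
orientation: [[1.0, -0.017, 0.003], [-0.017, -1.0, -0.001], [0.003, 0.001, -1.0]]
ft_force: [-0.2, -0.0, -1.6]
finger_gap: 0.546
```

>>> servo_tool(
  deltas=[
    [200,12,38,0,0,0,0],
    [200,27,87,0,0,0,0],
    [200,43,136,0,0,0,0],
    [200,59,185,0,0,0,0],
    [200,74,234,0,0,0,0],
  ],
)

```text
clock: 11.88
position: [542.0, 103.6, 183.7]
orientation: [[1.0, -0.017, -0.002], [-0.017, -1.0, -0.0], [-0.002, 0.0, -1.0]]
ft_force: [1.1, -0.1, -1.6]
finger_gap: 0.545
```

>>> servo_tool(
  deltas=[
    [200,15,48,0,0,0,0],
    [200,30,96,0,0,0,0],
    [200,43,135,0,0,0,0],
    [200,48,152,0,0,0,0],
    [200,48,152,0,0,0,0],
  ],
)

```text
clock: 12.5
position: [589.6, 254.7, 183.2]
orientation: [[1.0, -0.016, -0.002], [-0.016, -1.0, -0.001], [-0.002, 0.001, -1.0]]
ft_force: [0.6, -1.2, -0.7]
finger_gap: 0.547
```

Run:
```python
from h import *
o=robot.get_obs();p=o["position"];print(o["clock"],p,o["finger_gap"],o["ft_force"])
I=robot.read_camera("scene")
cv2.imwrite("pics/c6.png",cv2.resize(I[60:240,260:500],(800,600),interpolation=cv2.INTER_CUBIC))
```

```text
12.5 [589.6319069  254.70360156 183.20677297] 0.5470579838197809 [ 0.57158213 -1.18247275 -0.7125287 ]
```

View pics/c6.png

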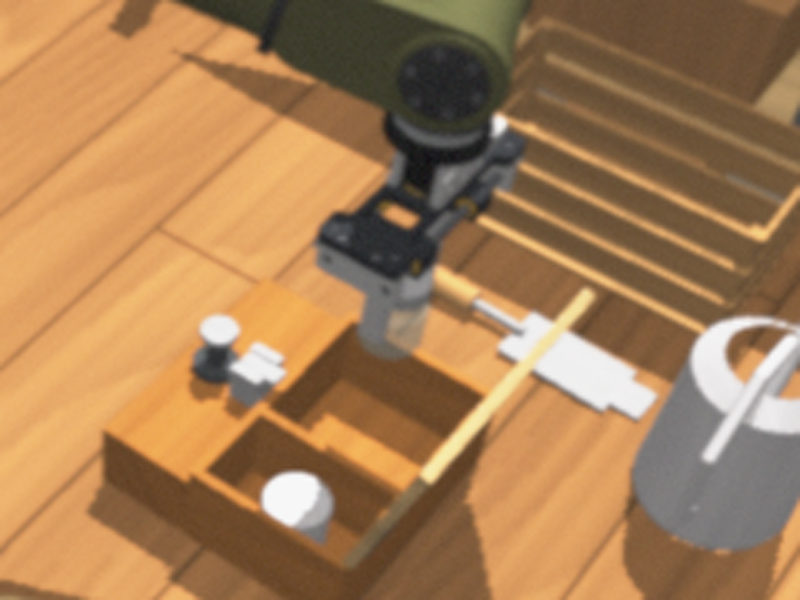

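The jar is held upright above the bay and the hatch is clear of the arm. I lower it to 10 mm above the floor, then feel for contact.

>>> servo_tool(
  deltas=[
    [200,0,0,-20,0,0,0],
    [200,1,0,-50,0,0,0],
    [200,1,0,-80,0,0,0],
    [200,1,0,-100,0,0,0],
    [200,1,0,-100,0,0,0],
  ],
)

```text
clock: 13.18
position: [590.5, 253.2, 84.1]
orientation: [[1.0, -0.018, -0.002], [-0.018, -1.0, -0.001], [-0.002, 0.001, -1.0]]
ft_force: [-0.1, 0.3, -0.2]
finger_gap: 0.546
```

>>> servo_tool(
  deltas=[
    [200,0,0,-12,0,0,0],
    [200,0,0,-24,0,0,0],
    [200,0,0,-36,0,0,0],
    [200,0,0,-44,0,0,0],
    [200,0,0,-44,0,0,0],
  ],
)

```text
clock: 13.8
position: [590.9, 254.0, 40.7]
orientation: [[1.0, -0.017, -0.001], [-0.017, -1.0, -0.0], [-0.001, 0.0, -1.0]]
ft_force: [0.0, 0.2, -1.2]
finger_gap: 0.542
```

>>> servo_tool(
  deltas=[
    [200,0,0,-3,0,0,0],
    [200,0,0,-6,0,0,0],
    [200,0,0,-9,0,0,0],
    [200,0,0,-10,0,0,0],
    [200,0,0,-10,0,0,0],
  ],
)

```text
clock: 14.42
position: [591.2, 254.0, 31.4]
orientation: [[1.0, -0.017, -0.0], [-0.017, -1.0, -0.0], [-0.0, 0.0, -1.0]]
ft_force: [-0.4, -0.5, -2.1]
finger_gap: 0.546
```

>>> servo_tool(
  deltas=[
    [200,0,0,-0.5,0,0,0],
    [200,0,0,-1,0,0,0],
    [200,0,0,-1,0,0,0],
  ],
)

```text
clock: 14.8
position: [591.1, 254.0, 30.4]
orientation: [[1.0, -0.017, -0.0], [-0.017, -1.0, -0.0], [-0.0, 0.0, -1.0]]
ft_force: [0.1, 1.2, -1.1]
finger_gap: 0.546
```

>>> servo_tool(
  deltas=[
    [200,0,0,-0.5,0,0,0],
    [200,0,0,-1,0,0,0],
    [200,0,0,-1,0,0,0],
  ],
)

```text
clock: 15.18
position: [591.1, 254.0, 29.4]
orientation: [[1.0, -0.017, -0.0], [-0.017, -1.0, -0.0], [-0.0, 0.0, -1.0]]
ft_force: [0.7, -0.7, -1.5]
finger_gap: 0.545
```

>>> servo_tool(
  deltas=[
    [200,0,0,-0.5,0,0,0],
    [200,0,0,-1,0,0,0],
    [200,0,0,-1,0,0,0],
  ],
)

```text
clock: 15.55
position: [591.1, 254.0, 28.4]
orientation: [[1.0, -0.017, -0.0], [-0.017, -1.0, -0.0], [-0.0, 0.0, -1.0]]
ft_force: [-0.1, 0.4, -1.6]
finger_gap: 0.542
```

>>> servo_tool(
  deltas=[
    [200,0,0,-0.5,0,0,0],
    [200,0,0,-1,0,0,0],
    [200,0,0,-1,0,0,0],
  ],
)

```text
clock: 15.92
position: [591.2, 254.0, 28.0]
orientation: [[1.0, -0.017, 0.0], [-0.017, -1.0, 0.0], [0.0, -0.0, -1.0]]
ft_force: [-3.9, -1.1, 4.1]
finger_gap: 0.546
```

Contact is at z 28, as expected for the 8 mm floor, with 4 N. I release by opening only to 72 mm to stay clear of the bay walls, then retreat straight up.

>>> servo_tool(
  deltas=[
    [110,0,0,0,0,0,0],
    [85,0,0,0,0,0,0],
    [70,0,0,0,0,0,0],
    [70,0,0,0,0,0,0],
    [70,0,0,0,0,0,0],
  ],
)

```text
clock: 16.55
position: [591.1, 254.0, 27.4]
orientation: [[1.0, -0.017, -0.0], [-0.017, -1.0, -0.0], [-0.0, 0.0, -1.0]]
ft_force: [-0.0, -0.4, 0.4]
finger_gap: 0.724
```

>>> servo_tool(
  deltas=[
    [70,0,0,5,0,0,0],
    [70,0,0,20,0,0,0],
    [70,0,0,45,0,0,0],
    [70,0,0,75,0,0,0],
    [70,0,0,100,0,0,0],
  ],
)

```text
clock: 17.18
position: [591.4, 254.1, 130.0]
orientation: [[1.0, -0.017, 0.002], [-0.017, -1.0, 0.001], [0.002, -0.001, -1.0]]
ft_force: [-0.4, -0.1, -0.3]
finger_gap: 0.725
```

>>> servo_tool(
  deltas=[
    [70,0,0,40,0,0,0],
    [70,0,0,80,0,0,0],
    [70,-50,-15,90,0,0,0],
    [70,-100,-50,90,0,0,0],
    [70,-140,-90,90,0,0,0],
  ],
)

```text
clock: 17.8
position: [449.4, 163.3, 218.5]
orientation: [[1.0, -0.016, 0.002], [-0.016, -1.0, 0.0], [0.002, -0.0, -1.0]]
ft_force: [1.0, -1.7, 0.1]
finger_gap: 0.722
```

>>> servo_tool(
  deltas=[
    [70,-10,-55,0,0,0,0],
    [70,-20,-110,0,0,0,0],
    [70,-20,-165,0,0,0,0],
    [70,-20,-200,0,0,0,0],
    [70,-20,-200,0,0,0,0],
  ],
)

```text
clock: 18.42
position: [431.1, -37.6, 218.5]
orientation: [[1.0, -0.02, 0.001], [-0.02, -1.0, -0.0], [0.001, 0.0, -1.0]]
ft_force: [-0.5, -0.5, -0.2]
finger_gap: 0.723
```

Run:
```python
from h import *
o=robot.get_obs();print(o["clock"],o["position"],o["finger_gap"],o["ft_force"])
I=robot.read_camera("scene"); J=robot.read_camera("top")
cv2.imwrite("pics/c7.png",np.hstack([cv2.resize(I[90:350,150:450],(460,400),interpolation=cv2.INTER_CUBIC),cv2.resize(J[110:250,170:289],(340,400),interpolation=cv2.INTER_CUBIC)]))
```

```text
18.425 [431.10144022 -37.63892069 218.4844799 ] 0.7230734682790083 [-0.49193935 -0.53281017 -0.24712095]
```

View pics/c7.png

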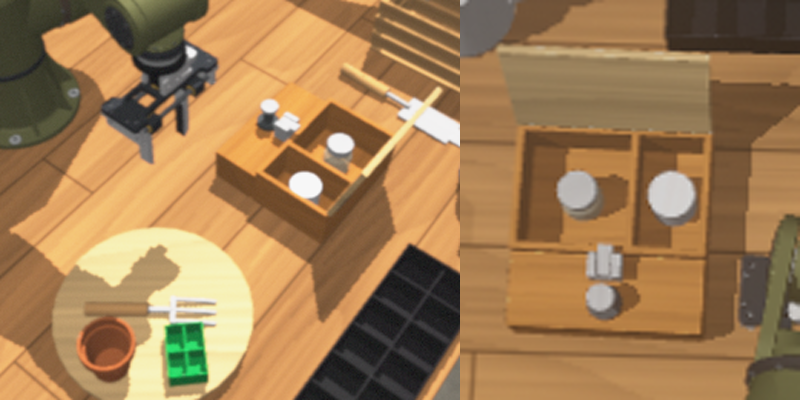

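The final picture shows the jar standing upright in the middle of the empty bay: scene (340,148), top (578,193). The hatch is fully open, and the tin, fork, pot and tray look unmoved.

```bash
python3 -c "
from bench import robot
print(robot.job_done())"
```

```text
the job is handed in; nothing more can be done
None
```

The job is done and handed in at 18.4 s on the robot's clock; handing it in gives no verdict.

- **Latch:** I felt the button at z ≈ 117 mm and pressed it 6–7 mm, with at most about 10 N measured. I held it until a picture showed the hatch well open, plus another 0.6 s. The hatch then swung fully open untouched.
- **Jar:** I picked the clear glass jar off the turntable at 12–15 N, set it on the bay floor with about 4 N of contact at the expected height, let go and backed away.
- **Last checks:** The final two views show the jar upright near the middle of the bay and the hatch fully open. The tin, fork, pot and tray look unmoved by eye, and the wrist force was about 0. The trowel is only partly in the last picture and the dibber and spray bottle were outside it; the arm stayed well away from all three.
- **Disagreements:** The two views differed by 2–5 mm on some box points, within the clearances. One crop before the grasp missed the jar and had to be retaken. A brief 6.6 N upward force appeared while the fingers closed on the jar, which I did not explain; it was gone on lifting.

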